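# Set out the domed spice tins, a spoon balanced across each lid

### The job

Set the spice tins out for serving: pull the grey drawer open by its handle, stand every domed tin from its front tier upright on the wooden board, about a hand's width apart, and balance one birch spoon across the top of each lid, bowl side up and level, resting there by itself at its balance point. Push the drawer fully home again. Never tip a tin over, and leave the green scoop and the button-lidded tin where they are.

Things in the scene. Friction and masses are not known exactly. Their poses are not given: they have to be found in the camera images.
- drawer (a joint): how far the drawer is pulled out, m: 0 fully home, 0.21 at its stop. It slides level along the handle's -x axis (towards the robot) against about 2 N of friction, and stays where it is left. It runs in a fixed grey unit 380 mm wide (y), 300 deep, 125 mm high on the worktop, whose top board covers all behind the shut front: the tins are free from above once the drawer is out 0.17 or more.
- handle (a point): middle of the drawer's round steel handle bar (11 mm thick, 130 mm long along its y axis), z = 0.092, 35 mm in front of the outer face of the drawer's front panel (18 mm thick, 378 mm wide, top edge at z = 0.1215); moves with the drawer. Its x axis points from the handle into the unit: the drawer opens along -x.
- tin0: round aluminium tin 58 mm in diameter, 67 mm high, 0.11 to 0.23 kg: straight sides up to 50 mm, then a closed domed lid rising 17 mm to its crown (curve radius about 50 mm there, all but flat within 2.5 mm of the middle). Origin at the centre of its foot, z up. Tins start on the drawer's front tier in a row along y, about 100 mm apart. Two or three are present; absent ones read None.
- tin1: as tin0
- tin2: as tin0
- tin0_crown (a point): highest point of tin0's lid, in its middle
- tin1_crown (a point): highest point of tin1's lid, in its middle
- tin2_crown (a point): highest point of tin2's lid, in its middle
- board: fixed oak serving board, 320 (x) x 130 (y) x 14 mm high, on the worktop; origin at the centre of its underside
- mat: fixed thin grey mat, 170 (x) x 290 (y) x 3 mm, on the worktop; origin at the centre of its underside; four spoons lie on it about 70 mm apart along its y axis, some with the bowl towards +x and some towards -x
- spoon0: short birch spoon, 144 mm long, 25 g, lying bowl up; flat underside; handle 14 wide x 9 mm thick from x = -0.081 to +0.027, then a round bowl 36 mm across, 11 mm high, to x = +0.063. Origin on the underside at the balance point (on the handle, 27 mm from the bowl's near edge); x axis towards the bowl, z up. Four alike: any will do; those left over may stay anywhere.
- spoon1: as spoon0
- spoon2: as spoon0
- spoon3: as spoon0
- button_tin: bystander: plain flat-lidded aluminium tin with a push button in its lid, 82 mm across, 65 mm high, on the worktop beyond the mat; origin under its centre
- scoop: bystander: green silicone pinch scoop, about 105 mm long, 22 mm high, on the worktop beyond the mat; origin under its middle
- tier (a point): middle of the top of the drawer's front acrylic tier, z = 0.034, 106 mm behind the handle (its +x); moves with the drawer; axes as the handle's. The tier is 104 mm deep in x and 350 mm wide in y between side walls that rise to z = 0.088; the tins stand on it. From 60 mm behind this point four capped glass tubes lie fixed in the drawer on higher tiers, up to z = 0.10.
There are look-alikes about, which are no part of the job. What is shaped like the spoon1 but black or red is not meant.

How it is judged (in metres and radians):
On the way, in this order (a step that is already met when the one before it is completed fails the run):
1. the drawer is pulled open by 15 cm or more (value of joint drawer above 0.15 m), for 0.2 s.
2. every tin stands upright on the board (x of tin0 in the frame of board between -0.15 and 0.15 m and y of tin0 in the frame of board between -0.058 and 0.058 m and z of tin0 in the frame of board between 0.01 and 0.019 m and angle between each of tin0, tin1, tin2's own z axis and vertical below 0.105 rad and linear speed of each of tin0, tin1, tin2 below 0.02 m/s and x of tin1 in the frame of board between -0.15 and 0.15 m and y of tin1 in the frame of board between -0.058 and 0.058 m and z of tin1 in the frame of board between 0.01 and 0.019 m and x of tin2 in the frame of board between -0.15 and 0.15 m and y of tin2 in the frame of board between -0.058 and 0.058 m and z of tin2 in the frame of board between 0.01 and 0.019 m), for 0.3 s.
At the end, for the whole second after the job is handed in: Each tin stands on the board (tilt under 6 deg, centre within 150 x 58 mm of its middle), 80 mm or more apart; on each lid a spoon rests, balance point within 20 mm of the crown (10 mm in height), bowl up, level within 15 deg, still; drawer shut to 8 mm (all of step 2 and horizontal distance between tin0 and tin1 above 0.08 m and horizontal distance between each of tin0, tin1 and tin2 above 0.08 m and ((horizontal distance between spoon0 and tin0_crown below 0.02 m and z of spoon0 in the frame of tin0_crown between -0.01 and 0.01 m and angle between spoon0's own z axis and vertical below 0.26 rad and linear speed of spoon0 below 0.03 m/s) or (horizontal distance between spoon1 and tin0_crown below 0.02 m and z of spoon1 in the frame of tin0_crown between -0.01 and 0.01 m and angle between spoon1's own z axis and vertical below 0.26 rad and linear speed of spoon1 below 0.03 m/s) or (horizontal distance between spoon2 and tin0_crown below 0.02 m and z of spoon2 in the frame of tin0_crown between -0.01 and 0.01 m and angle between spoon2's own z axis and vertical below 0.26 rad and linear speed of spoon2 below 0.03 m/s) or (horizontal distance between spoon3 and tin0_crown below 0.02 m and z of spoon3 in the frame of tin0_crown between -0.01 and 0.01 m and angle between spoon3's own z axis and vertical below 0.26 rad and linear speed of spoon3 below 0.03 m/s)) and ((horizontal distance between spoon0 and tin1_crown below 0.02 m and z of spoon0 in the frame of tin1_crown between -0.01 and 0.01 m and angle between spoon0's own z axis and vertical below 0.26 rad and linear speed of spoon0 below 0.03 m/s) or (horizontal distance between spoon1 and tin1_crown below 0.02 m and z of spoon1 in the frame of tin1_crown between -0.01 and 0.01 m and angle between spoon1's own z axis and vertical below 0.26 rad and linear speed of spoon1 below 0.03 m/s) or (horizontal distance between spoon2 and tin1_crown below 0.02 m and z of spoon2 in the frame of tin1_crown between -0.01 and 0.01 m and angle between spoon2's own z axis and vertical below 0.26 rad and linear speed of spoon2 below 0.03 m/s) or (horizontal distance between spoon3 and tin1_crown below 0.02 m and z of spoon3 in the frame of tin1_crown between -0.01 and 0.01 m and angle between spoon3's own z axis and vertical below 0.26 rad and linear speed of spoon3 below 0.03 m/s)) and ((horizontal distance between spoon0 and tin2_crown below 0.02 m and z of spoon0 in the frame of tin2_crown between -0.01 and 0.01 m and angle between spoon0's own z axis and vertical below 0.26 rad and linear speed of spoon0 below 0.03 m/s) or (horizontal distance between spoon1 and tin2_crown below 0.02 m and z of spoon1 in the frame of tin2_crown between -0.01 and 0.01 m and angle between spoon1's own z axis and vertical below 0.26 rad and linear speed of spoon1 below 0.03 m/s) or (horizontal distance between spoon2 and tin2_crown below 0.02 m and z of spoon2 in the frame of tin2_crown between -0.01 and 0.01 m and angle between spoon2's own z axis and vertical below 0.26 rad and linear speed of spoon2 below 0.03 m/s) or (horizontal distance between spoon3 and tin2_crown below 0.02 m and z of spoon3 in the frame of tin2_crown between -0.01 and 0.01 m and angle between spoon3's own z axis and vertical below 0.26 rad and linear speed of spoon3 below 0.03 m/s)) and value of joint drawer below 0.008 m); the robot touches nothing.
It fails at once if a tin is tipped over (more than 45 degrees) (angle between any of tin0, tin1, tin2's own z axis and vertical above 0.785 rad).
It fails at once if the scoop or the button tin is moved more than 30 mm (distance of any of scoop, button_tin from where it was at the start of the episode above 0.03 m).
Of tin0, tin1, tin2 only 2 to 3 are there at a start; the rules pass over those that are not, and their reading is None.
At some moment in a run one of spoon0, spoon1, spoon2, spoon3 may be knocked a few centimetres aside while the robot is not near it.
It also fails if it takes over 210 s, if anything falls off the work surface, if the arm or the gripper's body presses on something with over 40 N, if the wrist force passes 120 N, or if a joint passes its speed limit or range.

### The arm

A 6-joint arm with a two-finger parallel gripper is mounted at the origin on the work surface. World frame = base frame: x ahead of the robot, y to its left, z up, the work surface at z = 0. Lengths are in m, angles in degrees, forces in N, time in s.
With the tool pointing down it reaches from about 0.375 to 0.75 m from the base axis. Payload 9 kg.
Tool frame: the origin (TCP) lies where the fingers leave the gripper's body, on its centre line; the fingertips stand 73 mm ahead of it and the grasp point (between the pads) lies 54 mm ahead of it (robot.tip_reach is the distance from the TCP to the fingertips, in m); z points along the fingers, y is the line along which they close (so a half turn about z gives the same grasp; the last joint's range is limited). The gripper opens to 85 mm and grips with 20 to 120 N. Pads are 22 mm wide; open, the fingers measure 114 mm over their backs; the gripper's body (76 mm by 85 mm) begins 54 mm behind the grasp point. The pads swing forward as they close: fully open they stand 13 mm farther back than shut.
Start: joints at [52.5, 5.964, 5.575, 89.605, 0, 77.527], TCP at [0.254, 0.544, 0.304] pointing down, gripper open.
Joint ranges: [-171.21, 171.21], [-48.23, 106.86], [-62.78, 66.21], [-105.2, 120.99], [-86.42, 89.51], [-180, 180]. Speed limits (degrees/s): [127.2, 127.2, 147.25, 180, 180, 180].

### API

Orientations are given as [roll, pitch, yaw] about the fixed x, y, z axes, in that order (R = Rz(yaw) Ry(pitch) Rx(roll)).
In Python, from plant import robot gives the robot as it stands. Calls block until the motion is done:
- robot.move_pose(position, orientation): joint-space move of the TCP to a pose.
- robot.line_to(position, vel=0.15, rotation=None, guard=None): straight line of the TCP; rotation=None keeps the orientation; vel is the mean speed in m/s. With guard (N) it stops when the force on the tool has changed by that much, and returns True; else False.
- robot.goto_joints(angles): joint-space move.
- robot.set_gripper(opening): finger opening in m; the grip force is fixed at half the most; returns when the fingers have stopped.
- robot.pause(seconds).
- robot.ik(position, orientation): joint angles nearest the present ones, or None.
- robot.observe(): the state.
- robot.grab_frame(name): name is "scene" or "top" or "wrist"; returns the picture (384x512x3 uint8, blue, green, red); there is no depth.
- robot.get_calibration(name): a dict with "vertical_fov" (degrees; the focal length in pixels is half the picture's height over the tangent of half this angle, whatever the lens; pixels are square), "cx", "cy" (the principal point, pixels), "rvec" (rotation vector, rad) and "tvec" (3), from world to camera coordinates, as OpenCV has them. Camera axes: x right, y down, z forward; pixel columns grow to the right and rows downward; lengths in m; the calibration is good to about 2 mm. The wrist camera is an equidistant fisheye: a pixel r from the principal point sees the ray r / f radians off the axis. A picture is of the moment at which its call begins: read the wrist's pose just before it. get_calibration takes no time and is no camera call; for the wrist camera it gives the pose at the moment of the call.
A pose or a line that the arm cannot do raises robot.IKError and nothing moves.
- robot.job_done(): hands the job in; it is judged then, once.
The state is a dict: "time": time; "q": joint angles; "qvel": joint speeds; "joint_torque": joint torques, N m; "tool_pos": TCP position; "tcp_rot": TCP orientation; "ft_force": force on the tool from outside, world axes, zero at the start; "torque": the same for the moment, N m; "gripper_width": finger opening in m; "gripper_force": force on a finger pad.
Only numpy, scipy, OpenCV 4.12 (cv2) and the standard library are available. Lean on these libraries where they do the work, as an engineer would, in place of code of your own. Each camera call takes 0.05 s, during which the arm holds its last target. There are 200 camera calls.

## Working session

There is one attempt and no reset: what is moved stays moved. The work goes in short steps, each a Python script; the robot and the scene stay as the last script left them, time stands still between calls to the robot, and variables do not carry over. Pictures are saved under pics/ and viewed, at most 14 in all, crops included, and the job is handed in when it is done.

```bash
ls; mkdir -p pics; python3 - <<'E'
from plant import robot
import cv2,numpy as np
for n in("scene","top"):
    im=robot.grab_frame(n); cv2.imwrite(f"pics/{n}0.png",im)
    c=robot.get_calibration(n); print(n,c)
    R=cv2.Rodrigues(np.array(c["rvec"]))[0]; print(-R.T@np.array(c["tvec"]).ravel())
    cv2.imwrite(f"pics/{n}0b.png",cv2.resize(im,(800,600),interpolation=cv2.INTER_CUBIC))
o=robot.observe();print(o["time"],o["tool_pos"],o["tcp_rot"])
E
```

```text
pics
scene {'vertical_fov': 52.09286298802278, 'cx': 255.07786135224973, 'cy': 193.63957613035802, 'rvec': array([ 0.84396936,  2.50291683, -1.16433946]), 'tvec': array([ 0.44563829, -0.06678482,  1.49372831])}
[1.05608231 0.68433635 0.92230791]
top {'vertical_fov': 43.861902612791766, 'cx': 254.63989224169896, 'cy': 194.28212226158286, 'rvec': array([ 2.14129872, -2.09476142,  0.19341432]), 'tvec': array([-0.07767733,  0.50613979,  1.47301244])}
[ 0.22064804 -0.08164363  1.54163084]
0.1 [0.25367276 0.54349662 0.30318453] [-1.79931780e+02 -1.67004619e-02  1.54972395e+02]
```

View pics/scene0b.png

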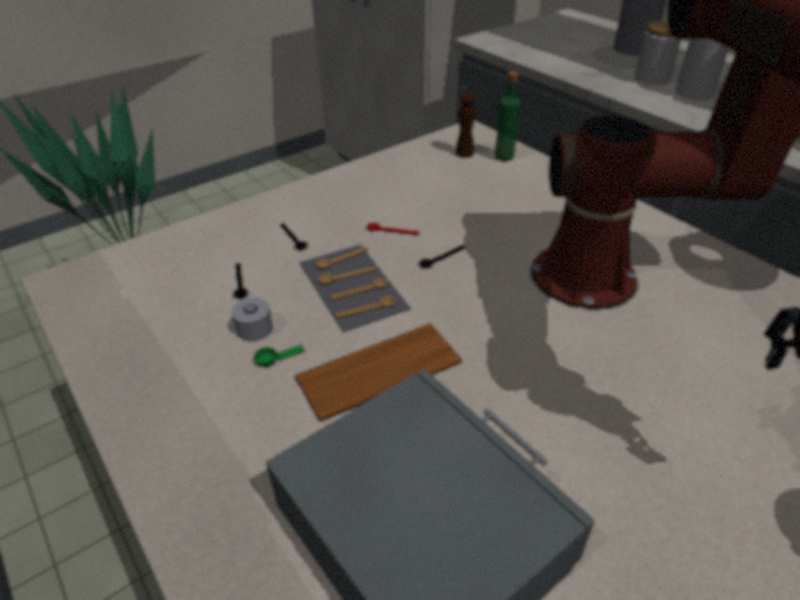

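View pics/top0b.png

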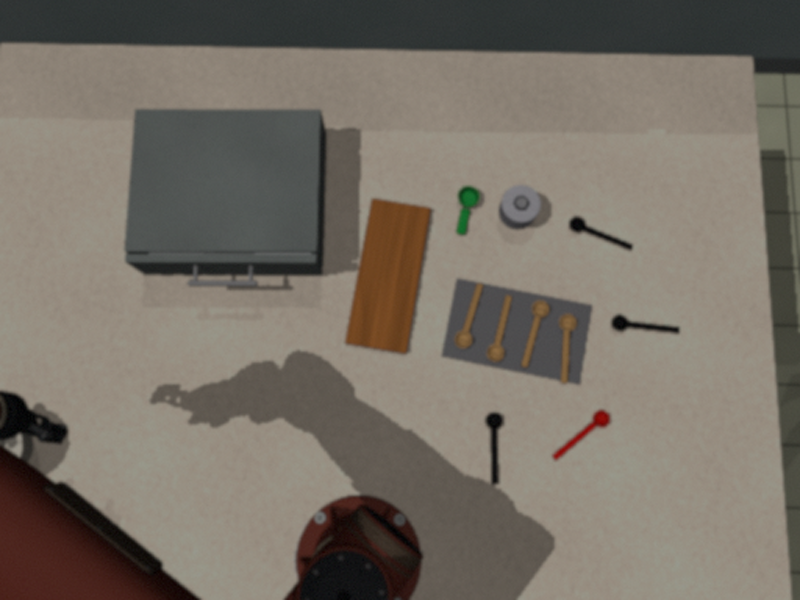

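The top view (800x600) shows the grey unit at (133–325, 110–272), its handle bar at about (190–255, 283), the board at (347–431, 199–352), the mat at (443–591, 280–384) and four birch spoons at about (470,320), (500,330), (535,330) and (567,345). The look-alikes are black spoons at (495,450), (650,325) and (600,235), and a red one at (580,435). The birch four on the mat fit the description. I'll segment next and confirm with a crop.

```bash
cat > h.py <<'E'
import cv2,numpy as np
from plant import robot
def cast(px,z,c):
    px=np.atleast_2d(np.array(px,float)); f=192/np.tan(np.radians(c["vertical_fov"]/2))
    R=cv2.Rodrigues(np.array(c["rvec"]))[0]; C=-R.T@np.array(c["tvec"]).ravel()
    d=(px-[c["cx"],c["cy"]])/f
    if c.get("fish"):
        r=np.linalg.norm(d,axis=1,keepdims=True); d=d/np.maximum(r,1e-9); v=np.hstack([d*np.sin(r),np.cos(r)])
    else: v=np.hstack([d,np.ones((len(d),1))])
    v=v@R; return C+v*((z-C[2])/v[:,2])[:,None]
def grab(n):
    c=robot.get_calibration(n); c["fish"]=n=="wrist"; return robot.grab_frame(n),c
def blobs(m,amin):
    cs,_=cv2.findContours(m.astype(np.uint8)*255,cv2.RETR_EXTERNAL,cv2.CHAIN_APPROX_NONE)
    return [k for k in cs if cv2.contourArea(k)>amin]
def spoons(im,c,z=0.012,hull=None):
    """birch spoons: list of (balance xy, yaw deg of bowl direction, length, mean hue)"""
    hsv=cv2.cvtColor(im,cv2.COLOR_BGR2HSV).astype(int)
    m=(abs(hsv[...,0]-15)<9)&(hsv[...,1]>85)&(hsv[...,2]>60)
    out=[]
    for k in blobs(m,40):
        mk=np.zeros(m.shape,np.uint8); cv2.drawContours(mk,[k],-1,1,-1)
        yx=np.argwhere(mk&m.astype(np.uint8)); P=cast(yx[:,::-1],z,c)[:,:2]
        u=np.linalg.svd(P-P.mean(0),full_matrices=False)[2][0]
        t=(P-P.mean(0))@u; w=(P-P.mean(0))@[-u[1],u[0]]; L=np.ptp(t)
        a=np.ptp(w[t>t.max()-.3*L]); b=np.ptp(w[t<t.min()+.3*L])
        if b>a: u,t,w,a,b=-u,-t,-w,b,a
        mid=(t.max()+t.min())/2
        bal=P.mean(0)+u*(mid+0.009)  # balance point is 9 mm bowlward of the middle
        hm=[np.median(hsv[yx[:,0],yx[:,1],i]) for i in range(3)]
        out.append((bal,np.degrees(np.arctan2(u[1],u[0])),L,a,b,hm,k))
    return out
E
python3 - <<'E'
from h import *
im=cv2.imread("pics/top0.png"); c=robot.get_calibration("top")
np.set_printoptions(precision=4,suppress=True)
for s in spoons(im,c): print(s[0],s[1:6], s[6].mean(0))
# board
hsv=cv2.cvtColor(im,cv2.COLOR_BGR2HSV)
for n,p in dict(board=(249,175),mat=(310,230),unit=(145,115),table=(200,270),spoon=(296,219),handle=(142,181)).items(): print(n,hsv[p[1],p[0]])
for k in blobs((abs(hsv[...,0].astype(int)-12)<8)&(hsv[...,1]>90),1500):
    b=cv2.boxPoints(cv2.minAreaRect(k)); P=cast(b,0.014,c)[:,:2]; print("board?",P.mean(0),P-P.mean(0),[np.linalg.norm(P[i]-P[i-1]) for i in(1,2)])
print("handle",cast([(189*.64,283*.64),(255*.64,283*.64)],0.092,c))
print("unit top front edge",cast([(127*.64,262*.64),(322*.64,262*.64)],0.125,c),cast([(133*.64,111*.64),(322*.64,111*.64)],0.125,c))
print("bystanders",cast([(521*.64,205*.64)],0.065,c),cast([(467*.64,210*.64)],0.015,c))
a=cv2.resize(im[165:190,70:215],(796,137),interpolation=cv2.INTER_CUBIC)
b=cv2.resize(im[175:250,280:381],(600,446),interpolation=cv2.INTER_CUBIC); o=np.zeros((590,796,3),np.uint8); o[:137]=a;o[140:586,:600]=b
cv2.imwrite("pics/crop1.png",o)
E
```

```text
[ 0.439 -0.415] (np.float64(-4.736670880448413), np.float64(0.14085083332051127), np.float64(0.03307054170949014), np.float64(0.014357377199434291), [np.float64(16.0), np.float64(129.0), np.float64(115.0)]) [[361.957  221.9247]]
[ 0.4666 -0.3498] (np.float64(-16.565621085272586), np.float64(0.14316219466497898), np.float64(0.03371381996733133), np.float64(0.014053555226201282), [np.float64(16.0), np.float64(129.0), np.float64(114.0)]) [[341.0769 212.9121]]
[ 0.4608 -0.2788] (np.float64(167.0366541922202), np.float64(0.1400880375273425), np.float64(0.03340060729580441), np.float64(0.013859160980414554), [np.float64(16.0), np.float64(129.0), np.float64(115.0)]) [[320.2556 210.4   ]]
[ 0.4849 -0.2144] (np.float64(164.00189191421634), np.float64(0.13944532373142776), np.float64(0.03363341537567817), np.float64(0.013756265505193734), [np.float64(16.0), np.float64(129.0), np.float64(115.0)]) [[300.5618 202.5393]]
[ 0.5689 -0.0434] (np.float64(171.50942645837063), np.float64(0.31875264606174436), np.float64(0.129743785952608), np.float64(0.12868095195759344), [np.float64(14.0), np.float64(1
[... 201 characters left out ...]
]
 [ 0.0964  0.1281]
 [ 0.0921 -0.1299]
 [-0.0962 -0.125 ]] [np.float64(0.1887980801519834), np.float64(0.2579992074657507)]
board? [0.0085 0.5754] [[ 0.0314  0.2445]
 [ 0.1968  0.1535]
 [-0.0362 -0.247 ]
 [-0.192  -0.151 ]] [np.float64(0.18884097952699144), np.float64(0.46332214349437445)]
board? [ 0.5779 -0.0438] [[-0.148   0.0862]
 [ 0.1683  0.0432]
 [ 0.1471 -0.0886]
 [-0.1674 -0.0409]] [np.float64(0.3191445967072937), np.float64(0.13351607057053622)]
handle [[0.5321 0.3506 0.092 ]
 [0.5349 0.2188 0.092 ]]
unit top front edge [[0.5646 0.4657 0.125 ]
 [0.5726 0.0831 0.125 ]] [[0.8817 0.4824 0.125 ]
 [0.8893 0.0963 0.125 ]]
bystanders [[ 0.7175 -0.3167  0.065 ]] [[ 0.7208 -0.2093  0.015 ]]
```

View pics/crop1.png

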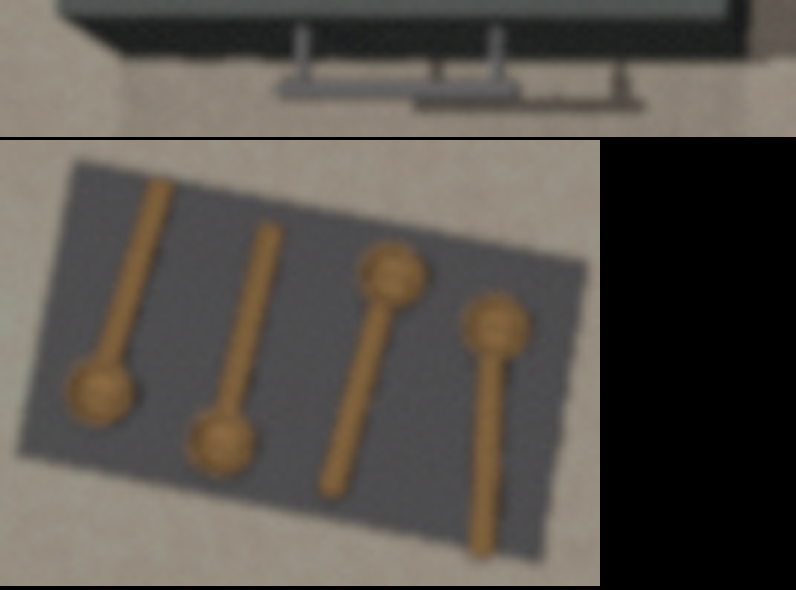

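The crop shows all four birch spoons bowl up on the mat. Bowls are low in the picture for the left two and high for the right two, and spoon lengths measure 0.14 m as given. The handle bar spans crop x 277–520 at y 89, which gives a 131 mm length (130 given) and a middle at about (0.5335, 0.285), yaw 1.2°. Next I open the drawer.

```bash
python3 - <<'E'
from h import *
np.set_printoptions(precision=4,suppress=True)
Y=91.2; 
import itertools
o=[180,0,Y]
j=[robot.ik([.5335,.285,.25],[180,0,y]) for y in (91.2,-88.8)]; print(j)
if j[0] is None or (j[1] is not None and abs(j[1][5])<abs(j[0][5])): o=[180,0,-88.8]
robot.set_gripper(0.026)
robot.move_pose([.5335,.285,.25],o)
print("hit",robot.line_to([.5335,.285,.147],vel=.12,guard=10))
robot.set_gripper(0.0)
s=robot.observe(); print(s["time"],s["gripper_width"],s["gripper_force"],s["tool_pos"])
p=np.array(s["tool_pos"]); d=np.array([np.cos(np.radians(1.2)),np.sin(np.radians(1.2)),0])
print("hit",robot.line_to(list(p-0.198*d),vel=.1,guard=25))
s=robot.observe(); print(s["time"],s["gripper_width"],s["ft_force"],s["tool_pos"],p)
robot.set_gripper(0.026); p=np.array(robot.observe()["tool_pos"])
robot.line_to(list(p+[0,0,.13]),vel=.2)
im,c=grab("top"); cv2.imwrite("pics/top1.png",im)
cv2.imwrite("pics/top1b.png",cv2.resize(im[50:275,60:360],(800,600),interpolation=cv2.INTER_CUBIC))
im,c=grab("wrist"); cv2.imwrite("pics/wr1.png",im)
print(c)
E
```

```text
[array([ 15.739 ,   6.5691,   0.6214,  84.0524,   0.    , 104.539 ]), array([ 15.739 ,   6.5691,   0.6214,  84.0524,   0.    , -75.461 ])]
hit True
4.0417 0.00868160529044815 58.56045663356781 [0.5324 0.2847 0.1508]
hit False
6.1667 0.008905203116041234 [0.2702 5.1301 6.3953] [0.3335 0.2811 0.1508] [0.5324 0.2847 0.1508]
{'vertical_fov': 65.70646984690485, 'cx': 251.76316638690727, 'cy': 191.16354322576254, 'rvec': array([-0.0302,  3.1039,  0.423 ]), 'tvec': array([ 0.3364, -0.2924,  0.2823]), 'fish': True}
```

View pics/top1b.png

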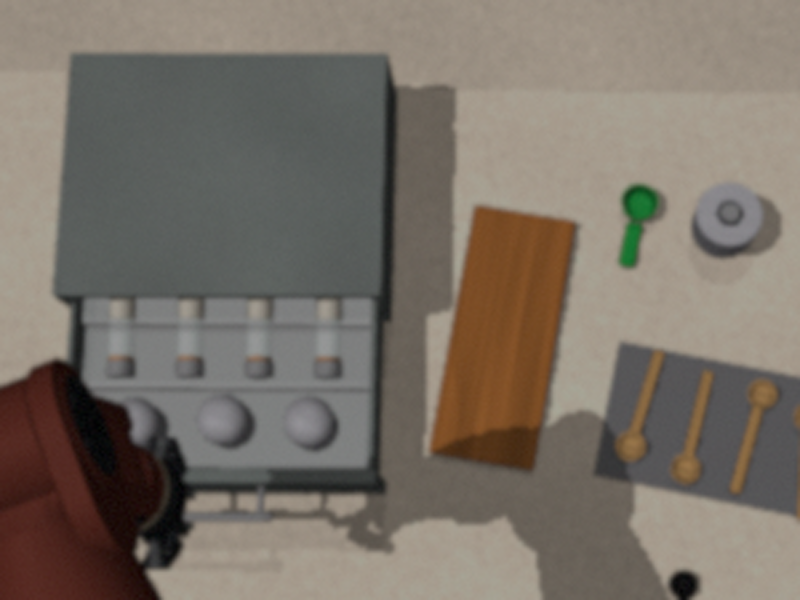

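View pics/wr1.png

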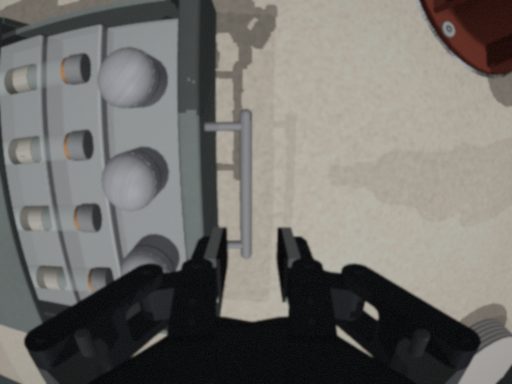

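Drawer is open by about 0.199 m with no force trip on the pull. Three domed tins stand on the front tier, in the crop at (137,422), (224,421) and (310,423). I'll locate them in both views.

```bash
python3 - <<'E'
from h import *
np.set_printoptions(precision=4,suppress=True)
c=robot.get_calibration("top")
px=[(60+x*.375,50+y*.375) for x,y in((137,422),(224,421),(310,423))]
print(cast(px,.09,c)); 
c=robot.get_calibration("wrist"); c["fish"]=True
print(cast([(133,181),(129,78),(148,262)],.09,c))
R=cv2.Rodrigues(c["rvec"])[0]; print("cam",-R.T@c["tvec"],robot.observe()["tool_pos"],R)
for y in (1.2,181.2,-178.8):
  print([robot.ik([.44,yy,.2],[180,0,y]) for yy in(.18,.285,.385)],robot.ik([.48,-.03,.2],[180,0,y]),robot.ik([.67,-.06,.2],[180,0,y]))
E
```

```text
[[0.4463 0.3744 0.09  ]
 [0.4496 0.2736 0.09  ]
 [0.4494 0.1738 0.09  ]]
[[0.4431 0.2768 0.09  ]
 [0.4438 0.1809 0.09  ]
 [0.4364 0.3622 0.09  ]]
cam [0.3343 0.2129 0.3482] [0.3332 0.28   0.2785] [[-0.9998 -0.0203  0.0064]
 [-0.0179  0.9634  0.2676]
 [-0.0116  0.2674 -0.9635]]
[array([   6.4291,  -15.9456,  -25.9712,   79.9743,    0.    , -174.7709]), array([  18.6194,   -6.9787,  -18.0964,   78.8823,    0.    , -162.5806]), array([  28.3789,    3.6392,   -7.6683,   78.6925,    0.    , -152.8211])] [-19.2093 -14.9032 -25.0988  79.8044   0.     159.5907] [-16.2255  18.9751   9.5062  80.5312   0.     162.5745]
[array([  6.4291, -15.9456, -25.9712,  79.9743,   0.    ,   5.2291]), array([ 18.6194,  -6.9787, -18.0964,  78.8823,   0.    ,  17.4194]), array([28.3789,  3.6392, -7.6683, 78.6925,  0.    , 27.1789])] [-19.2093 -14.9032 -25.0988  79.8044   0.     -20.4093] [-16.2255  18.9751   9.5062  80.5312   0.     -17.4255]
[array([  6.4291, -15.9456, -25.9712,  79.9743,   0.    ,   5.2291]), array([ 18.6194,  -6.9787, -18.0964,  78.8823,   0.    ,  17.4194]), array([28.3789,  3.6392, -7.6683, 78.6925,  0.    , 27.1789])] [-19.2093 -14.9032 -25.0988  79.8044   0.     -20.4093] [-16.2255  18.9751   9.5062  80.5312   0.     -17.4255]
```

```bash
cat >> h.py <<'E'
BC=np.array([.5777,-.0438]); BY=-7.9; EX=np.array([np.cos(np.radians(BY)),np.sin(np.radians(BY))])
def carry(tin,k,dx=0):
    o=[180,0,-178.8]
    robot.set_gripper(.085)
    robot.move_pose([tin[0],tin[1],.24],o)
    h=robot.line_to([tin[0],tin[1],.122],vel=.1,guard=15)
    print("down hit",h,robot.observe()["tool_pos"])
    robot.set_gripper(0)
    s=robot.observe(); w=s["gripper_width"]; z0=s["tool_pos"][2]; print("w",w,s["gripper_force"],"z",z0)
    if w<.045: robot.set_gripper(.085); robot.line_to([tin[0],tin[1],.24]); raise SystemExit("missed")
    robot.line_to([tin[0],tin[1],.26],vel=.15)
    t=BC+k*.1*EX
    robot.move_pose([t[0],t[1],.26],[180,0,180+BY])
    robot.line_to([t[0],t[1],z0-.020+.010],vel=.15)
    h=robot.line_to([t[0],t[1],z0-.020-.001],vel=.02,guard=6)
    print("place",h,robot.observe()["tool_pos"],robot.observe()["gripper_width"])
    robot.set_gripper(.085)
    robot.line_to([t[0],t[1],.22],vel=.15); print("t",robot.observe()["time"])
E
python3 - <<'E'
from h import *
np.set_printoptions(precision=4,suppress=True)
robot.move_pose([.40,.2,.28],[180,0,-178.8])
im,c=grab("wrist"); cv2.imwrite("pics/wr2.png",im)
carry([.446,.177],1)
im,c=grab("top"); cv2.imwrite("pics/top2.png",cv2.resize(im[50:275,60:360],(800,600),interpolation=cv2.INTER_CUBIC))
E
```

```text
down hit False [0.4465 0.1771 0.1227]
w 0.05684509830202403 63.85354399681091 z 0.12278732340386134
place True [ 0.6767 -0.0576  0.1029] 0.056869475448762245
t 16.6083
```

View pics/top2.png

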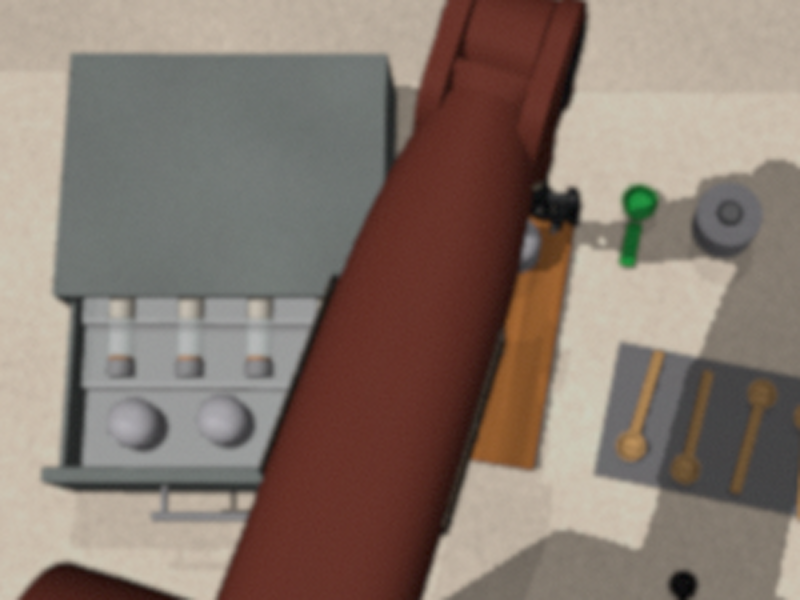

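The first tin stands on the board at about (525,245), and the other two are still on the tier at (137,423) and (224,420). The grip width of 57 mm fits a 58 mm tin. I'll carry the other two, then look over the board.

```bash
python3 - <<'E'
from h import *
np.set_printoptions(precision=4,suppress=True)
carry([.446,.277],0)
carry([.445,.375],-1)
# close the drawer: regrip the handle
o=[180,0,-88.8]; d=np.array([np.cos(np.radians(1.2)),np.sin(np.radians(1.2)),0])
robot.set_gripper(.026)
p=np.array([.3335,.281,.1505])
robot.move_pose(list(p+[0,0,.1]),o); print(robot.line_to(list(p),vel=.12,guard=15))
robot.set_gripper(0); s=robot.observe(); print(s["gripper_width"],s["tool_pos"])
p=np.array(s["tool_pos"])
print(robot.line_to(list(p+.192*d),vel=.1,guard=25), robot.line_to(list(p+.205*d),vel=.03,guard=15))
s=robot.observe(); print(s["time"],s["tool_pos"],s["ft_force"])
robot.set_gripper(.026); p=np.array(robot.observe()["tool_pos"]); robot.line_to(list(p+[0,0,.12]),vel=.2)
im,c=grab("top"); cv2.imwrite("pics/top3.png",im); cv2.imwrite("pics/top3b.png",cv2.resize(im[50:275,60:360],(800,600),interpolation=cv2.INTER_CUBIC))
for s in spoons(im,c)[:4]: print(s[:3])
E
```

```text
down hit False [0.4464 0.2772 0.1228]
w 0.05654209905918424 63.80359268398024 z 0.12283231400206279
place True [ 0.5777 -0.0438  0.1029] 0.05668332980394503
t 25.4417
down hit False [0.4454 0.3752 0.1228]
w 0.056936522662114485 63.80918497692619 z 0.12297158039272138
place True [ 0.4786 -0.0301  0.103 ] 0.0564763008203659
t 34.5333
False
0.008617496419946797 [0.3343 0.2812 0.1517]
False True
40.1917 [0.5365 0.285  0.1517] [-2.1231 -1.1333  5.4361]
(array([ 0.439, -0.415]), np.float64(-4.736670880448413), np.float64(0.14085083332051127))
(array([ 0.467 , -0.3498]), np.float64(-16.46208858245036), np.float64(0.14195953351040475))
(array([ 0.4604, -0.2789]), np.float64(167.31177022278032), np.float64(0.1392776239058103))
(array([ 0.4846, -0.2139]), np.float64(163.41309331009938), np.float64(0.14046182405353846))
```

View pics/top3b.png

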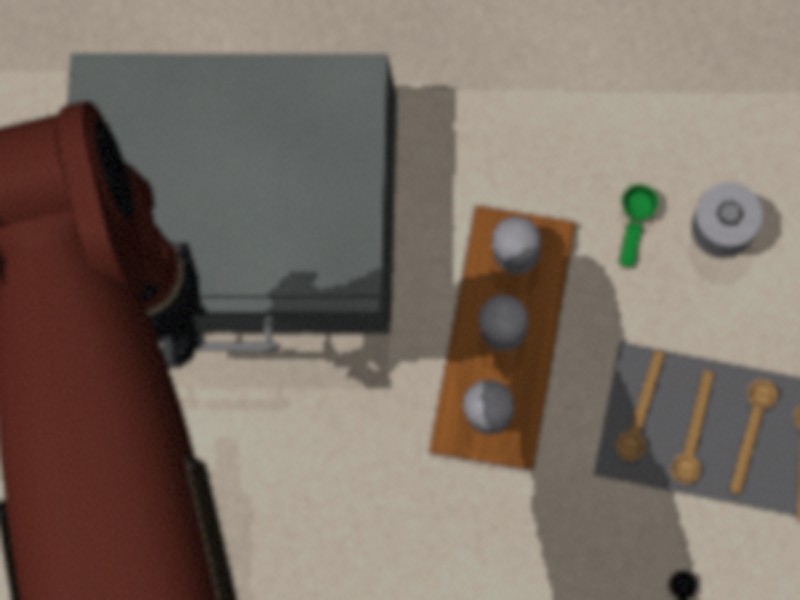

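Three tins stand on the board, in the crop at (516,245), (503,322) and (488,406). The drawer is shut and the four spoons have not moved. Now I measure tins and spoons from directly above with the wrist camera.

```bash
cat >> h.py <<'E'
def over(xy,z=.25,yaw=180+82.1-360):
    """put the wrist camera straight above xy"""
    t=np.array([np.cos(np.radians(yaw)),np.sin(np.radians(yaw))]); p=np.array(xy)-.067*t
    robot.move_pose([p[0],p[1],z],[180,0,yaw]); robot.pause(.15); return grab("wrist")
def tinfix(xy,name=None):
    im,c=over(xy); hsv=cv2.cvtColor(im,cv2.COLOR_BGR2HSV)
    wood=(abs(hsv[...,0].astype(int)-13)<9)&(hsv[...,1]>110)
    best=None
    for k in blobs((hsv[...,1]<90)&(hsv[...,2]>25),1500):
        P=cast(k.reshape(-1,2),.064,c)[:,:2]; (x,y),r=cv2.minEnclosingCircle(P.astype(np.float32)*1000)
        d=np.linalg.norm(np.array([x,y])/1000-xy)
        if best is None or d<best[0]: best=(d,np.array([x,y])/1000,r,k.reshape(-1,2).mean(0))
    if name: cv2.imwrite(f"pics/{name}.png",im)
    return best
E
python3 - <<'E'
from h import *
np.set_printoptions(precision=4,suppress=True)
for k in(-1,0,1): print(k,BC+k*.1*EX,tinfix(BC+k*.1*EX,f"tin{k}"))
im,c=over([.475,-.246]); cv2.imwrite("pics/sp.png",im)
for s in spoons(im,c,.010): print(s[:6],s[6].mean(0))
print(robot.observe()["time"])
E
python3 -c "
import cv2,numpy as np
cv2.imwrite('pics/c2.png',np.vstack([np.hstack([cv2.imread('pics/tin-1.png')[:,:400],cv2.imread('pics/tin1.png')[:,:400]])[:290],np.hstack([cv2.imread('pics/tin0.png')[:,:400],cv2.imread('pics/sp.png')[:,:400]])[:300]]))"
```

```text
-1 [ 0.4786 -0.0301] (np.float64(0.34719923056719), array([0.5018, 0.3164]), 594.1266479492188, array([245.7534, 226.2883]))
0 [ 0.5777 -0.0438] (np.float64(0.3466102642920722), array([0.6   , 0.3021]), 594.4297485351562, array([241.8725, 224.9838]))
1 [ 0.6768 -0.0575] (np.float64(0.3471352294715622), array([0.6999, 0.2888]), 595.41748046875, array([241.5551, 230.1352]))
(array([ 0.6682, -0.0167]), np.float64(-140.064644088483), np.float64(0.04444331489776635), np.float64(0.01388745164837957), np.float64(0.010101341615473988), [np.float64(15.0), np.float64(175.0), np.float64(130.0)]) [[132.8222 310.4667]]
(array([ 0.421 , -0.0809]), np.float64(-72.78842799561943), np.float64(0.03990003158235482), np.float64(0.01949573837582219), np.float64(0.008066780503303575), [np.float64(15.0), np.float64(175.0), np.float64(139.0)]) [[318.1642 252.2537]]
(array([ 0.5104, -0.0554]), np.float64(-117.79456498262766), np.float64(0.1296388012914931), np.float64(0.06812429568465109), np.float64(0.0494824767915432), [np.float64(15.0), np.float64(177.0), np.float64(133.0)]) [[244.3012 277.5382]]
(array([
[... 258 characters left out ...]
), np.float64(163.32838183759418), np.float64(0.14302872546142503), np.float64(0.03565578453514616), np.float64(0.01364277512148444), [np.float64(18.0), np.float64(120.0), np.float64(157.0)]) [[242.0546 140.372 ]]
(array([ 0.4567, -0.2781]), np.float64(166.85601261941162), np.float64(0.1428488459782346), np.float64(0.03523155815095377), np.float64(0.013667235575859622), [np.float64(18.0), np.float64(121.0), np.float64(150.0)]) [[257.9463  77.0235]]
(array([ 0.4651, -0.3486]), np.float64(-15.285805869671371), np.float64(0.14375544506585092), np.float64(0.029237424233433496), np.float64(0.013970065240906503), [np.float64(18.0), np.float64(123.0), np.float64(125.0)]) [[254.7457  16.0275]]
45.15
```

View pics/c2.png

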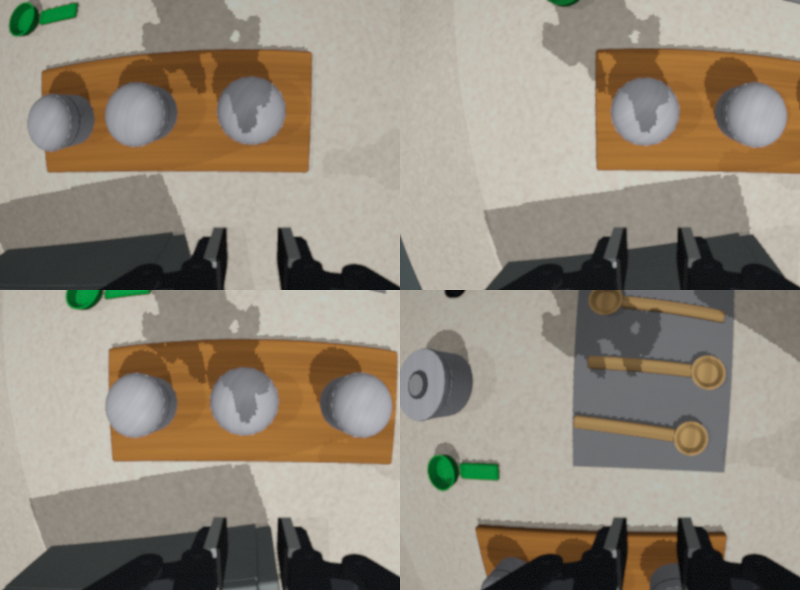

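The composite shows the tins from straight above: tin −1 at (251,110), tin 0 at (244,111) and tin 1 at (245,111) in their own pictures. It also shows the spoons with their bowls at (690,437), (708,372) and (607,298). Tin segmentation failed because the tins merged with the background, so I'll mask inside the board's hull.

```bash
cat >> h.py <<'E'
def tinfix(xy):
    im,c=over(xy); hsv=cv2.cvtColor(im,cv2.COLOR_BGR2HSV); out=None
    wood=(abs(hsv[...,0].astype(int)-14)<9)&(hsv[...,1]>110)
    wk=np.vstack(blobs(wood[:200],800)); mk=np.zeros(wood.shape,np.uint8); cv2.fillPoly(mk,[cv2.convexHull(wk)],1)
    m=cv2.morphologyEx((mk&(hsv[...,1]<100)).astype(np.uint8),cv2.MORPH_OPEN,np.ones((7,7)))
    for k in blobs(m,800):
        P=cast(k.reshape(-1,2),.066,c)[:,:2]; e=cv2.fitEllipse(P.astype(np.float32)*1000)
        q=np.array(e[0])/1000; d=np.linalg.norm(q-xy)
        if out is None or d<out[0]: out=(d,q,np.array(e[1]),k.reshape(-1,2).mean(0))
    return out
E
python3 - <<'E'
from h import *
np.set_printoptions(precision=4,suppress=True)
for k in(-1,0,1):
    n=BC+k*.1*EX; r=tinfix(n); d=r[1]-n; print(k,n,r[1:],"along/across board",d@EX,d@[-EX[1],EX[0]])
for sgn in(0,180):
  for t in(-1,0,1):
    q=BC+t*.1*EX; print(sgn,t,[None if (j:=robot.ik([*q,.25],[180,0,y+sgn])) is None else j[5].round(1) for y in(82.1,)])
E
```

```text
-1 [ 0.4786 -0.0301] (array([ 0.4788, -0.0292]), array([57.7478, 58.4502]), array([250.8462, 113.0923])) along/across board 1.966126993669326e-05 0.000880296214434706
0 [ 0.5777 -0.0438] (array([ 0.5828, -0.0437]), array([57.8739, 58.2371]), array([243.9742, 111.5412])) along/across board 0.005040665253343726 0.0007681224719110144
1 [ 0.6768 -0.0575] (array([ 0.6811, -0.0573]), array([57.9593, 58.3486]), array([244.6186, 111.0876])) along/across board 0.004294673770421959 0.0008412270025693553
0 -1 [np.float64(78.6)]
0 0 [np.float64(80.6)]
0 1 [np.float64(82.0)]
180 -1 [np.float64(-101.4)]
180 0 [np.float64(-99.4)]
180 1 [np.float64(-98.0)]
```

Tin diameters fit at 58 mm, and the camera agrees with the known placing line to 0.8 mm. Now I pick and place the first spoon on the far tin.

```bash
cat >> h.py <<'E'
TIN={-1:(.4788,-.0300),0:(.5828,-.0445),1:(.6811,-.0581)}
def serve(guess,k):
    im,c=over(guess); c0=min(spoons(im,c,.010),key=lambda s:np.linalg.norm(s[0]-guess))
    b=c0[0]-[0,.0008]; y=c0[1]; print("spoon",b,y,"L,a,b",c0[2:5])
    if abs(c0[2]-.143)>.006 or np.linalg.norm(b-guess)>.04: raise SystemExit("doubtful")
    ty=y%180  # gripper is symmetric: take 0..180
    if ty<60: ty+=180
    ty=(ty+180)%360-180
    robot.set_gripper(.034); robot.move_pose([*b,.16],[180,0,ty])
    robot.line_to([*b,.085],vel=.12)
    print("hit",robot.line_to([*b,.0775],vel=.03,guard=12))
    robot.set_gripper(0); s=robot.observe(); z=s["tool_pos"][2]; print("w",s["gripper_width"],"z",z)
    if not .009<s["gripper_width"]<.02: raise SystemExit("grip?")
    robot.line_to([*b,.24],vel=.15); t=TIN[k]
    robot.move_pose([*t,.24],[180,0,82.1])
    robot.line_to([*t,z+.078+.010],vel=.12); robot.pause(.2)
    print("touch",robot.line_to([*t,z+.078-.001],vel=.012,guard=2.5),robot.observe()["tool_pos"],robot.observe()["ft_force"])
    robot.set_gripper(.045); robot.line_to([*t,.26],vel=.06); print("t",robot.observe()["time"])
E
python3 - <<'E'
from h import *
np.set_printoptions(precision=4,suppress=True)
serve(np.array([.4826,-.214]),1)
im,c=over(TIN[1]); cv2.imwrite("pics/p1.png",im)
i2,_=grab("scene"); cv2.imwrite("pics/p1c.png",np.hstack([im[:250,100:400],cv2.resize(i2[200:280,180:310],(406,250))]))
for s in spoons(im,c,.086): 
  if .12<s[2]<.16 : print(s[0]-TIN[1],s[1:5])
E
```

```text
spoon [ 0.4826 -0.2148] 163.63911445538767 L,a,b (np.float64(0.14325068250913583), np.float64(0.0358055579408635), np.float64(0.013347805202656927))
hit False
w 0.011918096751828465 z 0.07789614499108827
touch True [ 0.681  -0.058   0.1558] [ 0.1306 -0.37    5.9448]
t 58.8333
```

View pics/p1c.png

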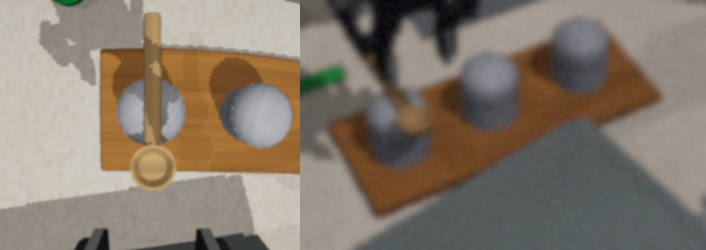

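The first spoon lies across the far tin. In the left panel its handle tail is at (152,12), its bowl at (153,167) and the tin centre at (151,111); the scene view shows it resting level. Contact came at the expected height. Now the second spoon goes on the middle tin, then the third on the near one.

```bash
cat > go.py <<'E'
import sys
from h import *
np.set_printoptions(precision=4,suppress=True)
i,_=grab("top"); 
sp=[s for s in spoons(i,robot.get_calibration("top")) if .12<s[2]<.16 and s[0][1]<-.17]; print([(s[0],round(s[1])) for s in sp])
k=int(sys.argv[1]); g=np.array([float(sys.argv[2]),float(sys.argv[3])])
g=min((s[0] for s in sp),key=lambda b:np.linalg.norm(b-g)) if sp else g
serve(g,k)
im,c=over(TIN[k]); cv2.imwrite(f"pics/p{k+5}.png",im[:300])
E
python3 go.py 0 .4567 -.278 && python3 go.py -1 .4651 -.3486
python3 -c "
from h import *
i,_=grab('scene'); w=cv2.imread('pics/p4.png')[:,60:460]
cv2.imwrite('pics/p4c.png',np.hstack([w,cv2.resize(i[200:290,180:300],(400,300))]))"
```

```text
[(array([ 0.4605, -0.2782]), 167)]
spoon [ 0.4565 -0.2789] 166.54848040473055 L,a,b (np.float64(0.14311584685186576), np.float64(0.036027575660413945), np.float64(0.013391675422387977))
hit False
w 0.012177839342442827 z 0.07788668267180869
touch True [ 0.5827 -0.0445  0.1558] [-0.7868 -0.1535  4.008 ]
t 73.2583
[]
spoon [ 0.5031 -0.3963] -18.126798392641593 L,a,b (np.float64(0.1429423988621869), np.float64(0.034326811857976175), np.float64(0.013549467884483619))doubtful
[ WARN:0@2.580] global loadsave.cpp:275 findDecoder imread_('pics/p4.png'): can't open/read file: check file path/integrity
Traceback (most recent call last):
TypeError: 'NoneType' object is not subscriptable
```

The guard caught a moved spoon: the third one was knocked aside and now reads (0.503, −0.396). I'll look again from above it before reaching.

```bash
python3 - <<'E'
from h import *
np.set_printoptions(precision=4,suppress=True)
im,c=over([.47,-.39])
for s in spoons(im,c,.010):
    if .1<s[2]<.17: print(s[0],s[1:5],s[6].mean(0))
w=cv2.imread('pics/p5.png')[:,60:460]
cv2.imwrite('pics/p4c.png',np.hstack([w,im[:300,60:460]]))
E
```

```text
[ 0.687  -0.0883] (np.float64(-142.52746128539096), np.float64(0.13135982151940773), np.float64(0.03042397683000348), np.float64(0.017839933729286203)) [[137.1364 344.3091]]
[ 0.5031 -0.3956] (np.float64(-17.944545424978894), np.float64(0.14293676805030522), np.float64(0.03450195216796233), np.float64(0.013290598065054872)) [[225.8157 110.7304]]
[ 0.4361 -0.4148] (np.float64(-4.018469678685368), np.float64(0.14201082220561964), np.float64(0.035073107827395616), np.float64(0.013107542349679388)) [[285.3185  82.4007]]
```

View pics/p4c.png

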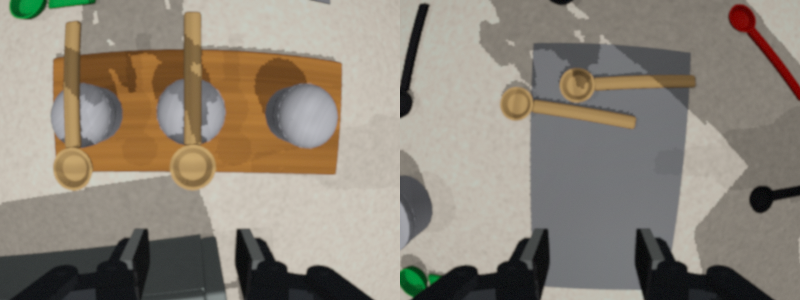

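Left panel: two spoons lie balanced on their tins, at (72,95) and (193,85). Right panel: the knocked spoon has its bowl at (516,103) hanging over the mat edge, and a clean spoon has its bowl at (577,84) and balance point near (615,82). Both are birch; black and red look-alikes lie at (420,50), (780,195) and (765,45). I take the clean one with a narrower opening, which leaves about 8 mm to the neighbour.

```bash
sed -i 's/set_gripper(.034)/set_gripper(.026)/' h.py; python3 - <<'E'
from h import *
np.set_printoptions(precision=4,suppress=True)
serve(np.array([.4361,-.4148]),-1)
im,c=over(TIN[-1])
robot.move_pose([.40,-.30,.35],[180,0,-97.9]); robot.pause(.5)
t,ct=grab("top"); i,_=grab("scene"); t0=cv2.imread("pics/top0.png")
cv2.imwrite("pics/f.png",np.vstack([np.hstack([im[:290,60:460],cv2.resize(i[195:285,180:304],(400,290))]),np.hstack([cv2.resize(t0[150:200,70:210],(400,143)),cv2.resize(t[150:200,70:210],(400,143))])]))
cv2.imwrite("pics/ftop.png",t)
for s in spoons(t,ct,.09): print(s[0],s[1:5])
print(robot.observe()["time"])
E
```

```text
spoon [ 0.4362 -0.4157] -3.863634400233469 L,a,b (np.float64(0.14210744727014868), np.float64(0.036027840927681735), np.float64(0.013314392976499289))
hit False
w 0.011528803834008844 z 0.0778924097545988
touch True [ 0.4787 -0.03    0.1557] [-0.4761  0.3932  3.9714]
t 88.85
[ 0.5508 -0.0458] (np.float64(170.54687684496054), np.float64(0.30357332760901373), np.float64(0.14399243866460698), np.float64(0.13954044889680084))
93.5417
```

View pics/f.png

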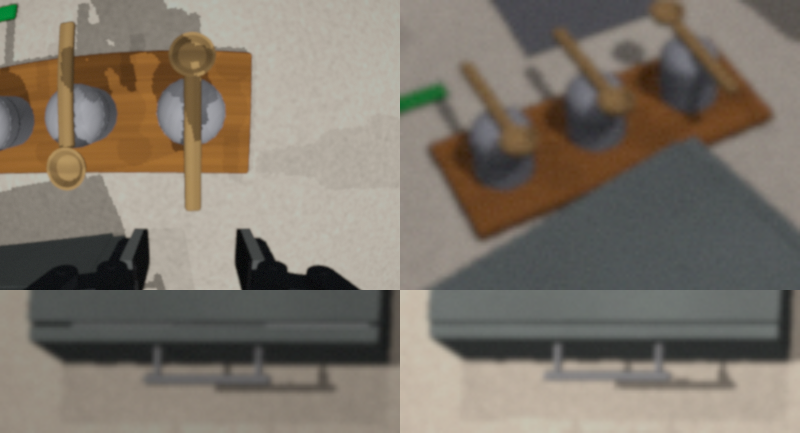

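The last picture shows three upright tins, each with a spoon balanced level and bowl up on its lid: (67,100) and (192,110) in the left panel, all three in the scene view. The drawer handle sits at row 376 against 380 at the start, so the drawer is fully home.

```bash
python3 -c "
from plant import robot
print(robot.job_done())"
```

```text
the job is handed in; nothing more can be done
None
```

I handed the job in at about 94 s: three domed tins stand about 100 mm apart on the board, each with a birch spoon balanced level and bowl up, the drawer is pushed home, and the arm went nowhere near the scoop or button tin; no verdict was returned.

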